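# Seat the die-cast module in the test jig and start the test

### The arm

A 6-joint arm with a two-finger parallel gripper is mounted at the origin on the work surface. World frame = base frame: x ahead of the robot, y to its left, z up, the work surface at z = 0. Lengths are in m, angles in rad, forces in N, time in s.
With the tool pointing down it reaches from about 0.375 to 0.9 m from the base axis. Payload 3.1 kg.
Tool frame: the origin (TCP) lies between the finger pads; the fingertips stand 17 mm ahead of it and the grasp point (between the pads) lies 2 mm behind it; z points along the fingers, y is the line along which they close (so a half turn about z gives the same grasp; the last joint's range is limited). The gripper opens to 85 mm and grips with 20 to 120 N. Pads are 22 mm wide; open, the fingers measure 114 mm over their backs; the gripper's body (76 mm by 85 mm) begins 54 mm behind the grasp point. The pads swing forward as they close: fully open they stand 13 mm farther back than shut.
Start: joints at [-1.45, 0.527, 1.433, -0, 1.181, -0.178], TCP at [0.185, -0.597, 0.248] pointing down, gripper open.
Joint ranges: [-3.08, 3.08], [-0.75, 2.2], [0.22, 2.44], [-1.43, 4.57], [0, 2.65], [-2.85, 2.85]. Speed limits (rad/s): [2.79, 2.79, 3.14, 3.14, 3.14, 3.14].

### API

Orientations are given as a unit quaternion [x, y, z, w].
In Python, from station import sense, vision, order gives the robot as it stands.
- The arm moves only by the shell command python3 -m crank 'ROWS' [OPENING] [FORCE]. ROWS is JSON, a list of rows, each an object with "dp": the shift along the world's x, y, z in units of 30 mm (1.0 is 30 mm), a list of three; "angular": the turn, a rotation vector about the world's x, y, z in degrees, a list of three. In form: [{"dp": [dx, dy, dz], "angular": [ax, ay, az]}, ...]. A call has 1 to 20 rows; each row shifts and turns the commanded pose from where the row before left it; what a row does not reach is not made up. A row lasts 1/10 s, in which the tool goes at most 50 mm and 8.59 degrees, less where a joint would pass 70% of its speed; a pose out of reach is approached as far as the arm can. A call is refused whole if a number of a shift passes 1 or a number of a turn 8.59, either way. A call with a gripper value outside its range is refused whole. OPENING is the closure, from 0 (fully open) to 1 (shut), set as the call begins (- or left out, the last holds). The fingers move at their own pace and stop on an object; FORCE is the grip in N (left out, the last holds). Time passes only in rows, so rows that do not move let the fingers close. It gives the time, the measured TCP pose, the force, the opening and the grip force at its end, in the units of the state.
- sense(): the state, without advancing time (a new reading comes with each control period).
- vision.snapshot(name): name is "side" or "top"; returns a dict with "image" (480x640x3 uint8, blue, green, red), "range_z" (480x640 float32, m along the optical axis (not along the pixel's ray), 0 where there is no reading), "mtx" (3x3 intrinsics, pixels), "pose" (4x4, takes a point from camera to world coordinates). Camera axes: x right, y down, z forward; pixel columns grow to the right and rows downward; lengths in m; the calibration is good to about 2 mm. A picture is of the moment at which its call begins.
- order.sign_off(): hands the job in; it is judged then, once.
The state is a dict: "t": time; "q": joint angles; "qd": joint speeds; "tau": joint torques, N m; "tcp_pos": TCP position; "tool_rot": TCP orientation; "force": force on the tool from outside, world axes, zero at the start; "ft_torque": the same for the moment, N m; "finger_gap": opening from 0.0 (shut) to 1.0 (fully open); "gripper_force": force on a finger pad.
Only numpy, scipy, OpenCV 4.12 (cv2) and the standard library are available. Lean on these libraries where they do the work, as an engineer would, in place of code of your own. Each camera call takes 0.05 s, during which the arm holds its last target. There are 200 camera calls.

### The job

Push the long die-cast box along the bench into the corner of the test jig, so that its long side is flush against the fence and its end is against the end stop. Then press the jig's round start key all the way down and let it come back up. Only push: do not lift or tip the box, do not press the key before the box is seated, and leave the other things on the bench where they are.

Things in the scene. Friction and masses are not known exactly. Their poses are not given: they have to be found in the camera images.
- module: The long die-cast aluminium box, 60 (its x) by 120 (its y) by 30 mm high, 0.25 to 0.5 kg, with a contact strip on its top. Loose on the bench, turned up to 0.35 rad from the jig. Origin: centre of its underside. Seated, its origin is at jig x = -30 mm, y = -60 mm, axes parallel to the jig's.
- jig: The fixed test jig, two dark steel bars 18 mm thick, 22 mm high. Origin: bench surface at their inner corner. Fence: inner face is the jig's plane x = 0, runs 320 mm along its -y. End stop: inner face is y = 0, runs 85 mm along its -x. Jig axes are within 0.15 rad of the world's: from the robot, the fence lies beyond the box, the end stop to the left.
- key_top (a point): Centre of the top face of the start key, a round white push key of 28 mm diameter on the grey control block (30 mm high, beyond the end stop, jig y 18 to 93 mm, x -85 to 0 mm), in a black collar of 44 mm diameter; the top stands 52 mm above the bench and 10 mm above the collar. It is pressed straight down.
- key (a joint): Travel of the start key in m: 0 up, 0.006 fully down; a spring brings it back. It takes 1.5 N to start and 5 N at the bottom.
- small_box: A shorter die-cast box of the same make, 50 (x) by 70 (y) by 30 mm high, loose; not to be moved. It stands in front of the fence beside the long box, on either side of it. Origin: centre of its underside.
- screwdriver: A loose screwdriver 180 mm long, lying near the control block, on the robot's side; not to be moved. Origin: on the bench under its middle.
- battery: A loose white battery pack 60 by 45 by 14 mm, beyond the fence's right end and nearer the robot; not to be moved. Origin: centre of its underside.
- jar: A small loose closed jar, 44 mm wide, 52 mm high, behind the fence; not to be moved. Origin: centre of its underside.
- spool: A loose grey spool, 52 mm wide, 40 mm high, behind the fence; not to be moved. Origin: centre of its underside.
- meter: A loose black hand-held multimeter lying flat, 170 by 82 by 41 mm, left of the control block; not to be moved. Origin: centre of its underside.
- tin: A loose open round steel tin, 60 mm wide, 35 mm high, behind the fence, right of the spool; not to be moved. Origin: centre of its underside.
There are look-alikes about, which are no part of the job. What is shaped like the module but blue or yellow is not meant.

How it is judged:
By the outcome, as a careful person would: the job done as asked, in the order asked, and still so for the second after the job is handed in, with the robot touching nothing.
It also fails if it takes over 54 s, if anything falls off the work surface, if the arm or the gripper's body presses on something with over 40 N, if the wrist force passes 120 N, or if a joint passes its speed limit or range.

## Working session

There is one attempt and no reset: what is moved stays moved. The work goes in short steps, Python scripts to look and compute and a shell command to move; the robot and the scene stay as the last step left them, time stands still between calls to the robot, and variables do not carry over. Pictures are saved under pics/ and viewed, at most 10 in all, crops included, and the job is handed in when it is done.

```bash
mkdir -p pics; cat > h.py <<'E'
import numpy as np, cv2
from station import sense, vision, order
def snap(name,fn):
    s=vision.snapshot(name); cv2.imwrite('pics/'+fn+'.png',s['image'])
    np.savez('pics/'+fn+'.npz',**s); return s
def load(fn): return np.load('pics/'+fn+'.npz')
def world(s,u,v,z=None):
    K,T=s['mtx'],s['pose']
    d=np.linalg.inv(K)@[u,v,1.]
    if z is None: p=d*s['range_z'][int(round(v)),int(round(u))]; return T[:3,:3]@p+T[:3,3]
    r=T[:3,:3]@d; return T[:3,3]+r*(z-T[2,3])/r[2]
E
python3 - <<'E'
from h import *
for n in('top','side'):
    s=snap(n,n+'1'); print(n,s['pose'].round(3).tolist(),s['mtx'].round(1).tolist())
print(sense())
E
```

```text
top [[0.018, -0.996, 0.092, 0.464], [-1.0, -0.018, -0.004, -0.022], [0.006, -0.092, -0.996, 1.298], [0.0, 0.0, 0.0, 1.0]] [[589.3, 0.0, 309.1], [0.0, 589.3, 238.6], [0.0, 0.0, 1.0]]
side [[-0.796, -0.418, 0.438, 0.042], [-0.605, 0.562, -0.563, 0.681], [-0.011, -0.713, -0.701, 0.913], [0.0, 0.0, 0.0, 1.0]] [[581.9, 0.0, 317.6], [0.0, 581.9, 244.7], [0.0, 0.0, 1.0]]
{'t': 0.1, 'q': array([-1.44949362e+00,  5.28375404e-01,  1.43378369e+00,  5.18922876e-06,
        1.18139953e+00, -1.78499710e-01]), 'qd': array([-1.70825832e-03, -3.98286019e-03, -2.95771616e-03, -8.46170581e-05,
       -1.98283690e-03,  1.17673655e-03]), 'tau': array([-5.81956956e-04, -4.43305814e+01, -1.78586072e+01, -3.17192716e-04,
        3.90902103e-03,  4.23816118e-06]), 'tcp_pos': array([ 0.18453621, -0.59649268,  0.24742706]), 'tool_rot': array([ 9.88785506e-01,  1.49339403e-01,  3.05065711e-05, -9.82517219e-04]), 'force': array([-0.25650325,  0.6088183 , -0.25697649]), 'ft_torque': array([ 0.00089409,  0.01641454, -0.00633208]), 'gripper_force': 0.0, 'finger_gap': 0.9989179957307275}
```

View pics/top1.png

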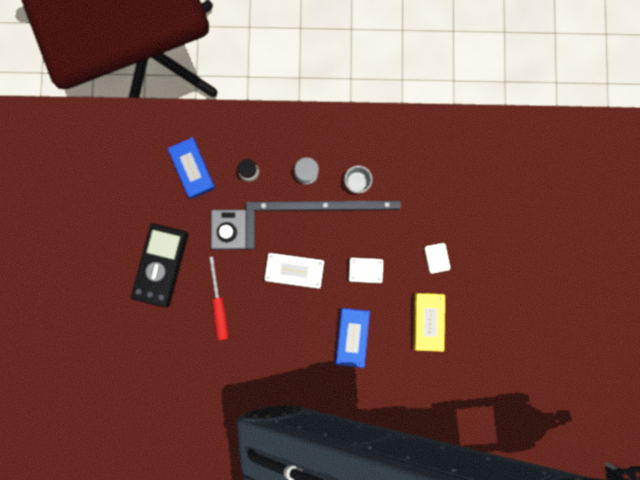

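View pics/side1.png

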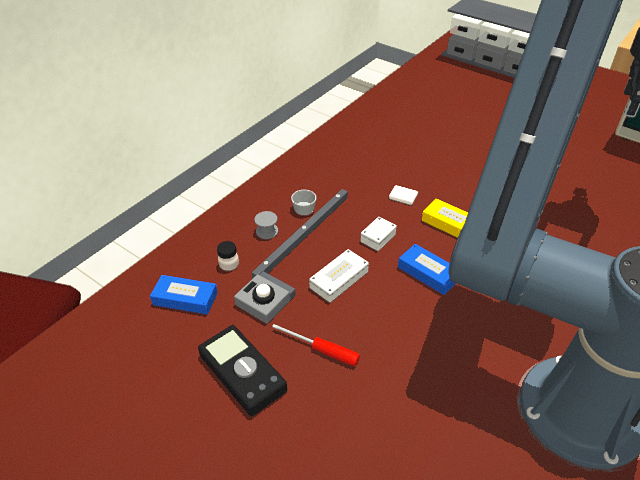

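The module is at about (295,271) in the top view, the small box at (366,270) to its right, the key at (227,231), the fence at row ~206 and the end stop at column ~250. The screwdriver is at (217,300). I'll enlarge this region for corner readings.

```bash
python3 - <<'E'
from h import *
im=cv2.imread('pics/top1.png')[190:300,205:405]
cv2.imwrite('pics/c1.png',cv2.resize(im,None,fx=4,fy=4,interpolation=cv2.INTER_CUBIC))
E
```

```text
(no output)
```

View pics/c1.png

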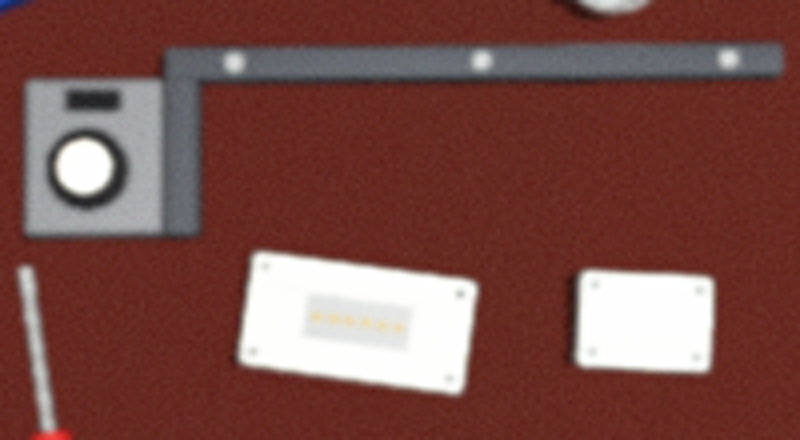

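The crop shows the module's top corners at (251,251), (478,282), (463,394), (238,363). The jig's inner corner is at (200,81), the fence end at (783,76), the end stop's tip at (200,236) and the key at (84,167).

```bash
cat > m.py <<'E'
from h import *
s=load('top1')
P=lambda u,v,z:world(s,(u+.5)/4+205-.5,(v+.5)/4+190-.5,z)
C=np.array([P(*c,.03) for c in[(251,251),(478,282),(463,394),(238,363)]])[:,:2]
print('mod',C.round(4).tolist(),C.mean(0).round(4),'edges',[np.linalg.norm(C[i]-C[(i+1)%4]).round(4) for i in range(4)])
d=C[0]-C[1]+C[3]-C[2]; print('module yaw',np.arctan2(-d[0],d[1]))
J=P(200,81,.022)[:2];F=P(783,76.5,.022)[:2];E=P(200,236,.022)[:2]
print('jig',J,F,E,np.linalg.norm(F-J),np.linalg.norm(E-J)); d=J-F
yj=np.arctan2(-d[0],d[1]);print('jig yaw',yj)
k=P(84,167,.052)[:2];print('key',k)
R=np.array([[np.cos(yj),-np.sin(yj)],[np.sin(yj),np.cos(yj)]])
print('in jig: mod',((C-J)@R).round(4).tolist(),'key',(k-J)@R,'seat',J+R@[-.03,-.06])
B=np.array([P(*c,.03) for c in[(580,270),(714,277),(711,373),(575,366)]])[:,:2]
print('small',B.round(3).tolist(),((B-J)@R).round(3).tolist())
print('z',[world(s,*p)[2].round(3) for p in[(295,271),(227,231),(300,206),(366,270)]])
E
python3 m.py
```

```text
mod [[0.5496, 0.0621], [0.5351, -0.0604], [0.4749, -0.0533], [0.4893, 0.0676]] [0.5122 0.004 ] edges [np.float64(0.1234), np.float64(0.0606), np.float64(0.1218), np.float64(0.0606)]
module yaw -0.11792505360757169
jig [0.64255824 0.09274917] [ 0.65104349 -0.22558643] [0.55778356 0.09049971] 0.3184486741780554 0.08480451647107588
jig yaw 0.026648734459891642
key [0.59115951 0.1503669 ]
in jig: mod [[-0.0937, -0.0281], [-0.1115, -0.1503], [-0.1715, -0.1416], [-0.1539, -0.021]] key [-0.04984522  0.05896682] seat [0.61416762 0.03197111]
small [[0.543, -0.115], [0.54, -0.188], [0.489, -0.186], [0.491, -0.113]] [[-0.105, -0.205], [-0.11, -0.277], [-0.161, -0.275], [-0.157, -0.202]]
z [np.float64(0.033), np.float64(1.298), np.float64(0.019), np.float64(0.026)]
```

The sizes agree with those given (module 122x60 mm, fence 318 mm, key at jig (-50, 59)). I'll move above the start of the push with the gripper open and its finger line along the fence.

```bash
python3 -m crank '[{"dp":[0.6,1,0],"angular":[0,0,-0.78]},{"dp":[0.6,1,0],"angular":[0,0,-0.78]},{"dp":[0.6,1,0],"angular":[0,0,-0.78]},{"dp":[0.6,1,0],"angular":[0,0,-0.78]},{"dp":[0.6,1,0],"angular":[0,0,-0.78]},{"dp":[0.6,1,0],"angular":[0,0,-0.78]},{"dp":[0.6,1,0],"angular":[0,0,-0.78]},{"dp":[0.6,1,0],"angular":[0,0,-0.78]},{"dp":[0.6,1,0],"angular":[0,0,-0.78]},{"dp":[0.6,1,0],"angular":[0,0,-0.78]},{"dp":[0.6,1,0],"angular":[0,0,-0.78]},{"dp":[0.6,1,0],"angular":[0,0,-0.78]},{"dp":[0.2,1,0],"angular":[0,0,-0.78]},{"dp":[0.2,1,0],"angular":[0,0,-0.78]},{"dp":[0.2,1,0],"angular":[0,0,-0.78]},{"dp":[0.2,1,0],"angular":[0,0,-0.78]},{"dp":[0.2,1,0],"angular":[0,0,-0.78]},{"dp":[0.2,1,0],"angular":[0,0,-0.78]},{"dp":[0.15,1,0],"angular":[0,0,-0.78]},{"dp":[0.1,0.9,0],"angular":[0,0,-0.78]}]' 0
```

```text
t: 2.1
tcp_pos: [0.444, 0.0014, 0.2481]
tool_rot: [1.0, 0.014, -0.0, -0.0]
force: [1.2, -0.5, -0.3]
finger_gap: 1.002
gripper_force: 0.0
```

```bash
python3 -m crank '[{"dp":[0,0,-0.7],"angular":[0,0,0]},{"dp":[0,0,-1],"angular":[0,0,0]},{"dp":[0,0,-1],"angular":[0,0,0]},{"dp":[0,0,-1],"angular":[0,0,0]},{"dp":[0,0,-1],"angular":[0,0,0]},{"dp":[0,0,-1],"angular":[0,0,0]},{"dp":[0,0,-0.7],"angular":[0,0,0]},{"dp":[0,0,-0.4],"angular":[0,0,0]},{"dp":[0,0,-0.4],"angular":[0,0,0]},{"dp":[0,0,-0.2],"angular":[0,0,0]},{"dp":[0,0,0],"angular":[0,0,0]},{"dp":[0,0,0],"angular":[0,0,0]}]'; python3 - <<'E'
from h import *
snap('side','side2')
im=cv2.imread('pics/side2.png')[170:350,220:460]
cv2.imwrite('pics/c2.png',cv2.resize(im,None,fx=3.3,fy=3.3,interpolation=cv2.INTER_CUBIC))
E
```

```text
t: 3.3
tcp_pos: [0.4442, -0.0001, 0.0265]
tool_rot: [1.0, 0.014, 0.0, 0.0]
force: [-0.0, 0.8, -0.3]
finger_gap: 1.001
gripper_force: 0.0
```

View pics/c2.png

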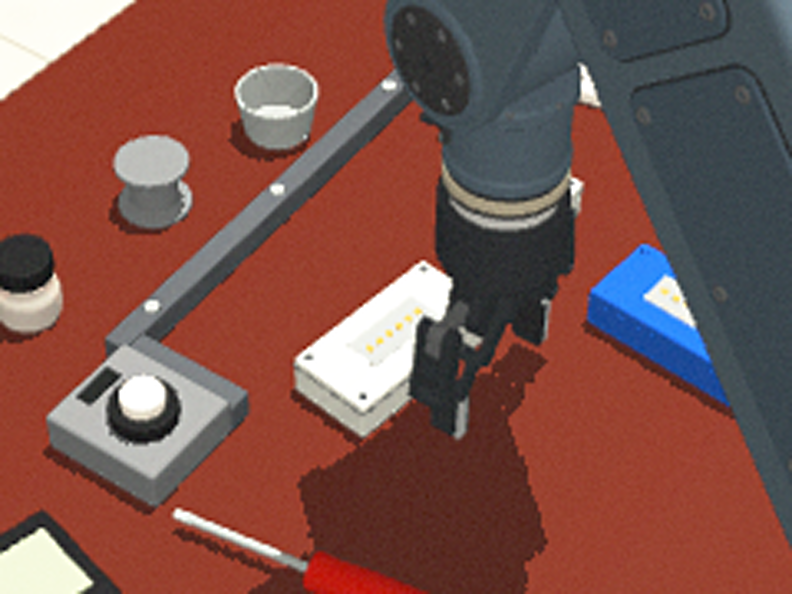

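The fingers are clear of the near side of the box, with the left fingertip at crop (460,435). The open tips seem high, so I'll lower a little and check the force.

```bash
python3 -m crank '[{"dp":[0,0,-0.15],"angular":[0,0,0]},{"dp":[0,0,-0.15],"angular":[0,0,0]},{"dp":[0,0,0],"angular":[0,0,0]}]'
```

```text
t: 3.65
tcp_pos: [0.444, -0.0001, 0.017]
tool_rot: [1.0, 0.014, -0.0, -0.0]
force: [-0.2, -1.1, 0.3]
finger_gap: 0.997
gripper_force: 0.0
```

```bash
python3 -m crank '[{"dp":[0.2,0.005,0],"angular":[0,0,0]},{"dp":[0.2,0.005,0],"angular":[0,0,0]},{"dp":[0.2,0.005,0],"angular":[0,0,0]},{"dp":[0.2,0.005,0],"angular":[0,0,0]},{"dp":[0.2,0.005,0],"angular":[0,0,0]},{"dp":[0.2,0.005,0],"angular":[0,0,0]},{"dp":[0.2,0.005,0],"angular":[0,0,0]},{"dp":[0.2,0.005,0],"angular":[0,0,0]},{"dp":[0.2,0.005,0],"angular":[0,0,0]},{"dp":[0.2,0.005,0],"angular":[0,0,0]},{"dp":[0.2,0.005,0],"angular":[0,0,0]},{"dp":[0.2,0.005,0],"angular":[0,0,0]},{"dp":[0.2,0.005,0],"angular":[0,0,0]},{"dp":[0.2,0.005,0],"angular":[0,0,0]},{"dp":[0.2,0.005,0],"angular":[0,0,0]},{"dp":[0.2,0.005,0],"angular":[0,0,0]},{"dp":[0.2,0.005,0],"angular":[0,0,0]},{"dp":[0.2,0.005,0],"angular":[0,0,0]},{"dp":[0,0,0],"angular":[0,0,0]}]'; python3 - <<'E'
from h import *
snap('side','side3')
im=cv2.imread('pics/side3.png')[170:350,220:460]
cv2.imwrite('pics/c3.png',cv2.resize(im,None,fx=3.3,fy=3.3,interpolation=cv2.INTER_CUBIC))
E
```

```text
t: 5.55
tcp_pos: [0.554, 0.0024, 0.0175]
tool_rot: [1.0, 0.014, 0.002, 0.0]
force: [-0.5, 0.4, -0.2]
finger_gap: 1.0
gripper_force: 0.0
```

View pics/c3.png

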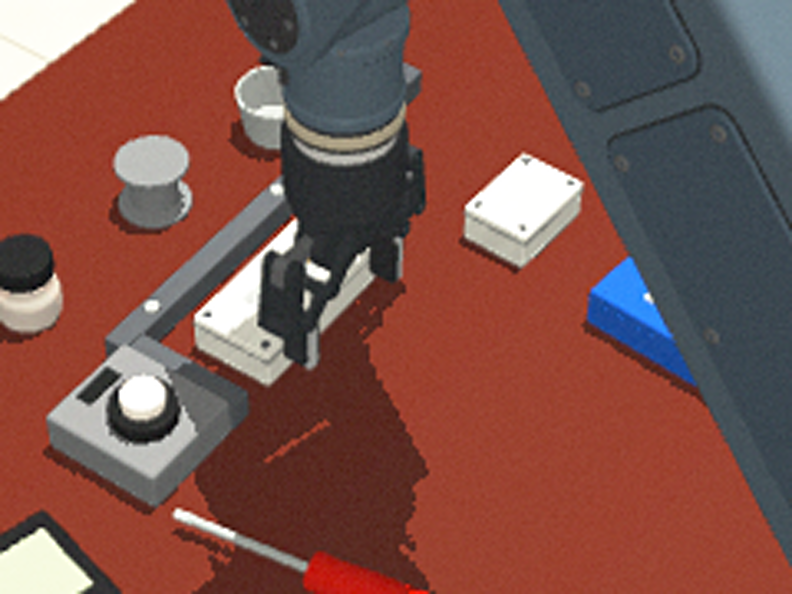

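The box is parallel with the fence and about 20 mm short of it. The small box hasn't moved. I'll keep pushing more slowly.

```bash
python3 -m crank '[{"dp":[0.2,0.005,0],"angular":[0,0,0]},{"dp":[0.15,0.004,0],"angular":[0,0,0]},{"dp":[0.1,0.003,0],"angular":[0,0,0]},{"dp":[0.1,0.003,0],"angular":[0,0,0]},{"dp":[0.05,0.001,0],"angular":[0,0,0]},{"dp":[0,0,0],"angular":[0,0,0]}]'
```

```text
t: 6.2
tcp_pos: [0.5706, 0.0031, 0.0173]
tool_rot: [1.0, 0.014, 0.0, 0.0]
force: [0.2, 0.2, -1.1]
finger_gap: 1.001
gripper_force: 0.3
```

```bash
python3 -m crank '[{"dp":[0.05,0.001,0],"angular":[0,0,0]},{"dp":[0.05,0.001,0],"angular":[0,0,0]},{"dp":[0.05,0.001,0],"angular":[0,0,0]},{"dp":[0,0,0],"angular":[0,0,0]}]'
```

```text
t: 6.6
tcp_pos: [0.5751, 0.0031, 0.0173]
tool_rot: [1.0, 0.014, 0.0, 0.0]
force: [-0.8, -0.4, -0.5]
finger_gap: 0.998
gripper_force: 0.4
```

```bash
python3 -m crank '[{"dp":[0.04,0.001,0],"angular":[0,0,0]},{"dp":[0.04,0.001,0],"angular":[0,0,0]},{"dp":[0.04,0.001,0],"angular":[0,0,0]}]'; python3 - <<'E'
from h import *
snap('side','side4')
im=cv2.imread('pics/side4.png')[200:300,240:380]
cv2.imwrite('pics/c4.png',cv2.resize(im,None,fx=5.5,fy=5.5,interpolation=cv2.INTER_CUBIC))
E
```

```text
t: 6.9
tcp_pos: [0.5758, 0.0034, 0.0172]
tool_rot: [1.0, 0.014, -0.003, -0.0]
force: [-7.8, -2.3, 4.9]
finger_gap: 0.999
gripper_force: 3.9
```

View pics/c4.png

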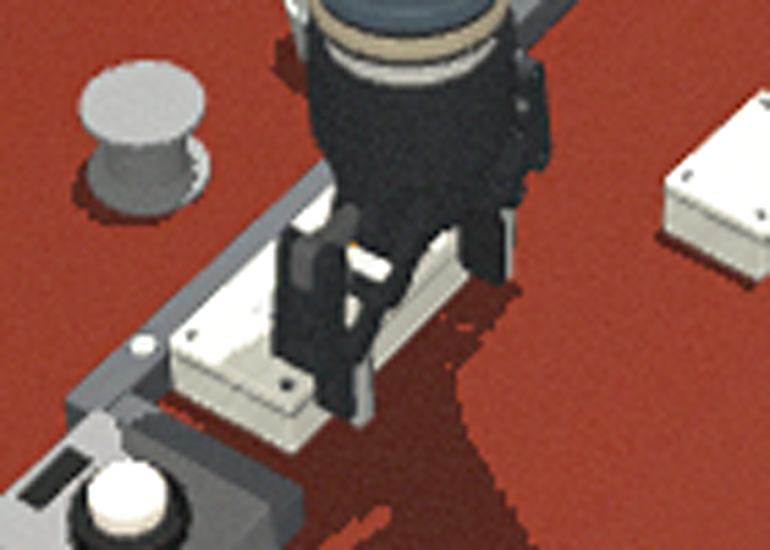

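The box's long side is against the fence and its left end is about 25 mm from the end stop. Next I'll back off, rise, shut the fingers and go to the box's right end.

```bash
python3 -m crank '[{"dp":[-0.2,0,0],"angular":[0,0,0]},{"dp":[-0.3,0,0],"angular":[0,0,0]},{"dp":[0,0,0.6],"angular":[0,0,0]},{"dp":[0,0,1],"angular":[0,0,0]},{"dp":[0,0,0.8],"angular":[0,0,0]},{"dp":[0,0,0.6],"angular":[0,0,0]}]' && python3 -m crank '[{"dp":[0.4,-0.7,0],"angular":[0,0,0]},{"dp":[0.4,-0.7,0],"angular":[0,0,0]},{"dp":[0.4,-0.7,0],"angular":[0,0,0]},{"dp":[0.4,-0.7,0],"angular":[0,0,0]},{"dp":[0.2,-0.58,0],"angular":[0,0,0]},{"dp":[0,0,0],"angular":[0,0,0]},{"dp":[0,0,0],"angular":[0,0,0]}]' 1 20
```

```text
t: 7.55
tcp_pos: [0.564, 0.0032, 0.1089]
tool_rot: [1.0, 0.014, 0.002, 0.0]
force: [0.2, -0.2, -0.4]
finger_gap: 1.001
gripper_force: 0.0
t: 8.25
tcp_pos: [0.6164, -0.0978, 0.107]
tool_rot: [1.0, 0.013, -0.001, -0.0]
force: [-0.2, 0.2, -0.2]
finger_gap: -0.0
gripper_force: 0.0
```

```bash
python3 - <<'E'
from h import *
snap('top','top5')
im=cv2.imread('pics/top5.png')[190:300,205:405]
cv2.imwrite('pics/c5.png',cv2.resize(im,None,fx=4,fy=4,interpolation=cv2.INTER_CUBIC))
E
```

```text
(no output)
```

View pics/c5.png

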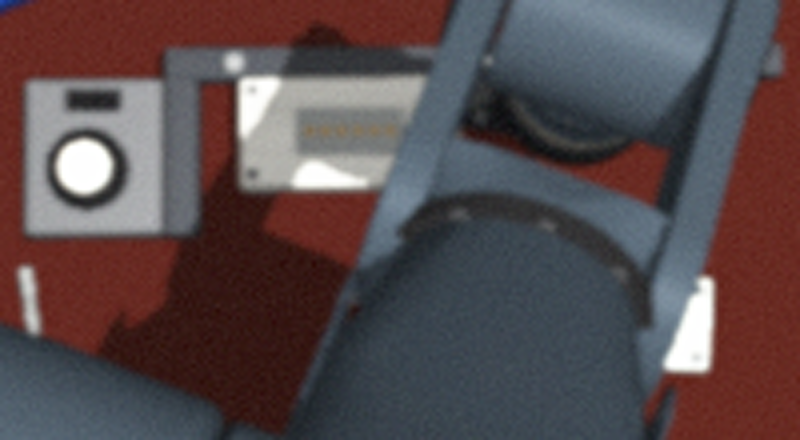

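The box is flush with the fence and its left end (crop column 239) is about 21 mm from the end stop (column 200). The space at its right end is clear, so I'll descend and push along +y.

```bash
python3 -m crank '[{"dp":[0,0,-0.5],"angular":[0,0,0]},{"dp":[0,0,-0.8],"angular":[0,0,0]},{"dp":[0,0,-0.7],"angular":[0,0,0]},{"dp":[0,0,-0.4],"angular":[0,0,0]},{"dp":[0,0,-0.25],"angular":[0,0,0]},{"dp":[0,0,0],"angular":[0,0,0]},{"dp":[-0.005,0.2,0],"angular":[0,0,0]},{"dp":[-0.005,0.2,0],"angular":[0,0,0]},{"dp":[-0.005,0.2,0],"angular":[0,0,0]},{"dp":[-0.005,0.2,0],"angular":[0,0,0]},{"dp":[-0.005,0.2,0],"angular":[0,0,0]},{"dp":[-0.005,0.2,0],"angular":[0,0,0]},{"dp":[-0.005,0.2,0],"angular":[0,0,0]},{"dp":[-0.004,0.15,0],"angular":[0,0,0]}]'
```

```text
t: 9.7
tcp_pos: [0.6161, -0.0516, 0.0281]
tool_rot: [1.0, 0.014, 0.0, 0.0]
force: [-1.5, -3.4, 1.2]
finger_gap: 0.001
gripper_force: 1.4
```

```bash
python3 -m crank '[{"dp":[-0.003,0.1,0],"angular":[0,0,0]},{"dp":[-0.003,0.1,0],"angular":[0,0,0]},{"dp":[-0.001,0.05,0],"angular":[0,0,0]},{"dp":[-0.001,0.05,0],"angular":[0,0,0]}]'
```

```text
t: 10.1
tcp_pos: [0.616, -0.0428, 0.0279]
tool_rot: [1.0, 0.014, 0.0, 0.0]
force: [-1.1, -3.0, 3.3]
finger_gap: -0.001
gripper_force: 1.6
```

```bash
python3 -m crank '[{"dp":[-0.001,0.05,0],"angular":[0,0,0]},{"dp":[-0.001,0.05,0],"angular":[0,0,0]},{"dp":[-0.001,0.05,0],"angular":[0,0,0]}]';python3 -m crank '[{"dp":[-0.001,0.05,0],"angular":[0,0,0]},{"dp":[-0.001,0.05,0],"angular":[0,0,0]}]'
```

```text
t: 10.4
tcp_pos: [0.6159, -0.039, 0.0279]
tool_rot: [1.0, 0.014, 0.0, 0.001]
force: [-0.6, -9.4, 1.6]
finger_gap: -0.002
gripper_force: 4.7
t: 10.6
tcp_pos: [0.616, -0.0387, 0.028]
tool_rot: [1.0, 0.015, 0.0, 0.003]
force: [-3.1, -18.5, 1.5]
finger_gap: -0.001
gripper_force: 9.2
```

It is seated against the end stop at 18 N. I'll back off and press the long side once more at its middle, to make sure it is flush.

```bash
python3 -m crank '[{"dp":[0,-0.1,0],"angular":[0,0,0]},{"dp":[0,-0.3,0],"angular":[0,0,0]},{"dp":[0,0,0.7],"angular":[0,0,0]},{"dp":[0,0,1],"angular":[0,0,0]},{"dp":[0,0,0.8],"angular":[0,0,0]},{"dp":[-0.6,0.6,0],"angular":[0,0,0]},{"dp":[-0.8,0.8,0],"angular":[0,0,0]},{"dp":[-0.7,0.7,0],"angular":[0,0,0]},{"dp":[-0.46,0.5,0],"angular":[0,0,0]},{"dp":[0,0,0],"angular":[0,0,0]},{"dp":[0,0,-0.7],"angular":[0,0,0]},{"dp":[0,0,-0.8],"angular":[0,0,0]},{"dp":[0,0,-0.7],"angular":[0,0,0]},{"dp":[0,0,-0.3],"angular":[0,0,0]},{"dp":[0,0,0],"angular":[0,0,0]},{"dp":[0.2,0.005,0],"angular":[0,0,0]},{"dp":[0.2,0.005,0],"angular":[0,0,0]},{"dp":[0.2,0.005,0],"angular":[0,0,0]},{"dp":[0.1,0.003,0],"angular":[0,0,0]},{"dp":[0.1,0.003,0],"angular":[0,0,0]}]'
```

```text
t: 12.6
tcp_pos: [0.5636, 0.0315, 0.0283]
tool_rot: [1.0, 0.014, 0.001, 0.0]
force: [0.8, -0.2, -0.5]
finger_gap: 0.004
gripper_force: 0.0
```

```bash
python3 -m crank '[{"dp":[0.1,0.003,0],"angular":[0,0,0]},{"dp":[0.1,0.003,0],"angular":[0,0,0]},{"dp":[0.1,0.003,0],"angular":[0,0,0]},{"dp":[0.05,0.001,0],"angular":[0,0,0]},{"dp":[0.05,0.001,0],"angular":[0,0,0]}]'; python3 -m crank '[{"dp":[0.05,0.001,0],"angular":[0,0,0]},{"dp":[0.05,0.001,0],"angular":[0,0,0]}]'
```

```text
t: 13.1
tcp_pos: [0.5749, 0.0319, 0.0277]
tool_rot: [1.0, 0.014, -0.0, -0.0]
force: [-0.3, 0.3, 0.5]
finger_gap: 0.001
gripper_force: 0.0
t: 13.3
tcp_pos: [0.5751, 0.032, 0.0275]
tool_rot: [1.0, 0.014, -0.003, -0.0]
force: [-6.5, -0.8, 4.1]
finger_gap: -0.003
gripper_force: 3.4
```

```bash
python3 -m crank '[{"dp":[-0.1,0,0],"angular":[0,0,0]},{"dp":[-0.3,0,0],"angular":[0,0,0]},{"dp":[0,0,0.7],"angular":[0,0,0]},{"dp":[0,0,1],"angular":[0,0,0]},{"dp":[0,0,0.8],"angular":[0,0,0]}]'; python3 - <<'E'
from h import *
snap('side','side6')
im=cv2.imread('pics/side6.png')[200:325,225:385]
cv2.imwrite('pics/c6.png',cv2.resize(im,None,fx=4.8,fy=4.8,interpolation=cv2.INTER_CUBIC))
E
```

```text
t: 13.8
tcp_pos: [0.5658, 0.0319, 0.1038]
tool_rot: [1.0, 0.014, 0.001, -0.0]
force: [0.5, -0.7, -0.1]
finger_gap: 0.002
gripper_force: 0.0
```

View pics/c6.png

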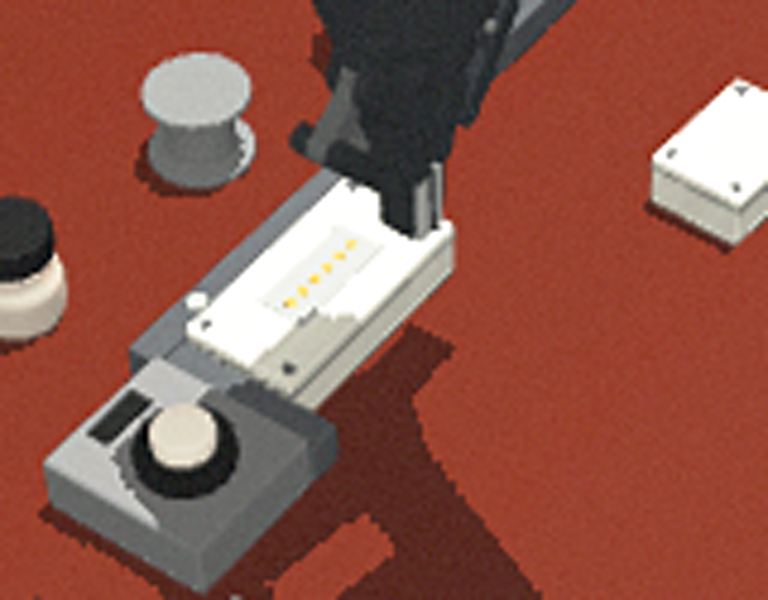

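The module sits flush in the corner and the key top is at crop (183,434). I'll move above the key and check its position against this view.

```bash
python3 -c "
from h import *
print(world(load('side6'),262.7,290,.052))"
python3 -m crank '[{"dp":[0.2,0.7,0],"angular":[0,0,0]},{"dp":[0.2,1,0],"angular":[0,0,0]},{"dp":[0.2,1,0],"angular":[0,0,0]},{"dp":[0.2,0.8,0],"angular":[0,0,0]},{"dp":[0.05,0.45,0],"angular":[0,0,0]},{"dp":[0,0,-0.4],"angular":[0,0,0]},{"dp":[0,0,-0.4],"angular":[0,0,0]},{"dp":[0,0,0],"angular":[0,0,0]}]'
```

```text
[0.5895216  0.15416607 0.052     ]
t: 14.65
tcp_pos: [0.5892, 0.149, 0.0761]
tool_rot: [1.0, 0.013, -0.003, 0.0]
force: [-0.6, 0.4, 0.0]
finger_gap: -0.001
gripper_force: 0.0
```

```bash
python3 -m crank '[{"dp":[0.03,0.1,0],"angular":[0,0,0]},{"dp":[0,0,-0.1],"angular":[0,0,0]},{"dp":[0,0,-0.1],"angular":[0,0,0]},{"dp":[0,0,-0.1],"angular":[0,0,0]},{"dp":[0,0,-0.05],"angular":[0,0,0]},{"dp":[0,0,0],"angular":[0,0,0]}]'; python3 -m crank '[{"dp":[0,0,-0.05],"angular":[0,0,0]},{"dp":[0,0,-0.05],"angular":[0,0,0]}]'
```

```text
t: 15.25
tcp_pos: [0.5923, 0.1532, 0.0684]
tool_rot: [1.0, 0.014, 0.0, 0.0]
force: [0.5, -1.4, 2.5]
finger_gap: -0.002
gripper_force: 0.9
t: 15.45
tcp_pos: [0.5923, 0.1532, 0.0656]
tool_rot: [1.0, 0.014, 0.0, 0.0]
force: [-0.3, -1.1, 3.1]
finger_gap: -0.005
gripper_force: 1.7
```

```bash
python3 -m crank '[{"dp":[0,0,-0.05],"angular":[0,0,0]},{"dp":[0,0,-0.05],"angular":[0,0,0]}]'; python3 -m crank '[{"dp":[0,0,-0.03],"angular":[0,0,0]},{"dp":[0,0,-0.03],"angular":[0,0,0]}]'
```

```text
t: 15.65
tcp_pos: [0.5924, 0.1533, 0.0629]
tool_rot: [1.0, 0.014, 0.0, 0.0]
force: [-3.0, -1.8, 17.3]
finger_gap: 0.003
gripper_force: 8.7
t: 15.85
tcp_pos: [0.5924, 0.1533, 0.0628]
tool_rot: [1.0, 0.014, 0.0, 0.0]
force: [-4.7, -1.9, 21.9]
finger_gap: -0.001
gripper_force: 10.8
```

The key has bottomed out: 22 N, and it stopped at 0.063 as expected. I'll release and rise clear.

```bash
python3 -m crank '[{"dp":[0,0,0.2],"angular":[0,0,0]},{"dp":[0,0,0.4],"angular":[0,0,0]},{"dp":[0,0,0.8],"angular":[0,0,0]},{"dp":[0,0,1],"angular":[0,0,0]},{"dp":[-0.3,-0.5,1],"angular":[0,0,0]},{"dp":[-0.6,-1,0.8],"angular":[0,0,0]},{"dp":[-0.6,-1,0.5],"angular":[0,0,0]},{"dp":[-0.8,-1,0.2],"angular":[0,0,0]},{"dp":[-0.8,-1,0],"angular":[0,0,0]},{"dp":[-0.8,-1,0],"angular":[0,0,0]},{"dp":[-0.5,-1,0],"angular":[0,0,0]},{"dp":[0,-1,0],"angular":[0,0,0]},{"dp":[0,-1,0],"angular":[0,0,0]},{"dp":[0,-1,0],"angular":[0,0,0]},{"dp":[0,0,0],"angular":[0,0,0]}]'; python3 - <<'E'
from h import *
s=snap('top','top7')
im=s['image'][190:300,205:405]
cv2.imwrite('pics/c7.png',cv2.resize(im,None,fx=4,fy=4,interpolation=cv2.INTER_CUBIC))
E
```

```text
t: 17.35
tcp_pos: [0.4614, -0.135, 0.2078]
tool_rot: [1.0, 0.012, 0.001, 0.001]
force: [-1.0, 0.6, 0.2]
finger_gap: -0.0
gripper_force: 0.0
```

View pics/c7.png

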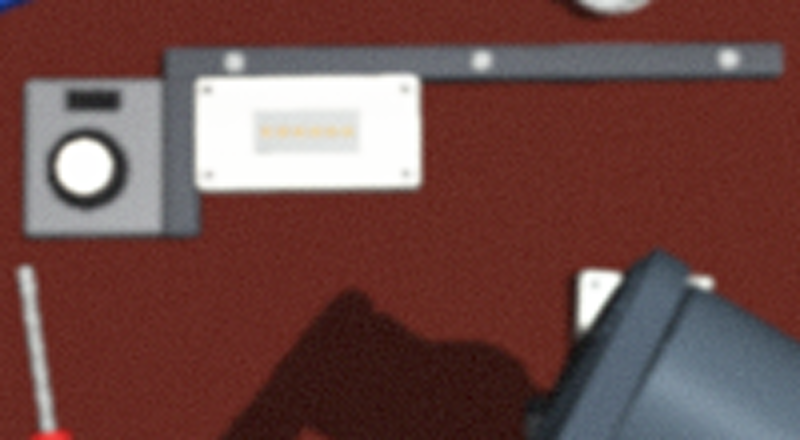

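The box is flush with the fence (top edge at row ~75) and against the end stop (left edge at column ~196). The key is up, and the screwdriver and small box are where they were.

```bash
python3 -c "
from station import order
print(order.sign_off())"
```

```text
the job is handed in; nothing more can be done
None
```

The long box is seated flush in the jig corner; I then pressed the start key fully down, let it come back up, and handed the job in at about 17 s with the arm clear and no other object seen to have moved.

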